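# Nest the kidney dishes for the steriliser

## Robot

A 7-joint arm with a two-finger parallel gripper is mounted at the origin on the work surface. World frame = base frame: x ahead of the robot, y to its left, z up, the work surface at z = 0. Lengths are in m, angles in rad, forces in N, time in s.
With the tool pointing down it reaches from about 0.4 to 0.85 m from the base axis. Payload 10.4 kg.
Tool frame: the origin (TCP) lies on the centre line of the jaws, within the pads' length; the fingertips stand 11 mm ahead of it and the grasp point (between the pads) lies 8 mm behind it (manip.finger_overhang is the distance from the TCP to the fingertips, in m); z points along the fingers, y is the line along which they close (so a half turn about z gives the same grasp; the last joint's range is limited). The gripper opens to 85 mm and grips with 20 to 120 N. Pads are 22 mm wide; open, the fingers measure 114 mm over their backs; the gripper's body (76 mm by 85 mm) begins 54 mm behind the grasp point. The pads swing forward as they close: fully open they stand 13 mm farther back than shut.
Start: joints at [-1.185, 0.332, -0.065, 1.46, 0.022, 1.35, -0.088], TCP at [0.248, 0.574, 0.242] pointing down, gripper open.
Joint ranges: [-2.6, 2.6], [-0.5, 2.12], [-1.47, 1.34], [0.16, 2.42], [-1.27, 4.41], [0.06, 2.06], [-2.6, 2.6]. Speed limits (rad/s): [2.22, 2.22, 2.79, 2.79, 3.14, 3.14, 3.14].

## Interface

Orientations are given as a unit quaternion [x, y, z, w].
In Python, from workcell import manip, imaging, workorder gives the robot as it stands.
- The arm moves only by the tool jog_arm, never from a script. Its argument "deltas" is a list of rows, each an object with "gripper": the opening, from 0 (shut) to 1 (fully open); "offset": the shift along the tool's x, y, z in m, a list of three; "rotation": the turn, a rotation vector about the tool's x, y, z in degrees, a list of three. In form: [{"gripper": gripper, "offset": [tx, ty, tz], "rotation": [ax, ay, az]}, ...]. A call has 1 to 20 rows; each row shifts and turns the commanded pose from where the row before left it, along the tool's axes as they then stand; what a row does not reach is not made up. A row lasts 1/10 s, in which the tool goes at most 50 mm and 8.59 degrees, less where a joint would pass 70% of its speed; a pose out of reach is approached as far as the arm can. A call with a gripper value outside its range is refused whole. The fingers move at their own pace and stop on an object; "newtons" is the grip in N (left out, the last holds). Time passes only in rows, so rows that do not move let the fingers close. It gives the time, the measured TCP pose, the force, the opening and the grip force at its end, in the units of the state.
- manip.get_obs(): the state, without advancing time (a new reading comes with each control period).
- imaging.camera(name): name is "scene" or "top" or "wrist"; returns the picture (480x640x3 uint8, blue, green, red); there is no depth.
- imaging.camera_model(name): a dict with "camera_matrix" (3x3 intrinsics, pixels), "k1" (the pictures are not rectified: a ray, as slopes to the right and down, at radius r is drawn at 1 + k1 r^2 times it, then the intrinsics apply), "world_to_cam" (4x4, takes a point from world to camera coordinates); the wrist camera has in their place "hand_eye" (4x4, takes a point from camera to tool coordinates, whose origin is the TCP and whose axes are the flange's). Camera axes: x right, y up, looking along -z (the intrinsics and any distortion apply to the point x, -y, -z); pixel columns grow to the right and rows downward; lengths in m; the calibration is good to about 2 mm. A picture is of the moment at which its call begins: read the wrist's pose just before it. camera_model takes no time and is no camera call.
- workorder.hand_in(): hands the job in; it is judged then, once.
The state is a dict: "clock": time; "joint_pos": joint angles; "joint_velocities": joint speeds; "tau": joint torques, N m; "position": TCP position; "ee_rot": TCP orientation; "ft_force": force on the tool from outside, world axes, zero at the start; "torque": the same for the moment, N m; "grip_width": opening from 0.0 (shut) to 1.0 (fully open); "grasp_force": force on a finger pad.
Only numpy, scipy, OpenCV 4.12 (cv2) and the standard library are available. Lean on these libraries where they do the work, as an engineer would, in place of code of your own. Each camera call takes 0.05 s, during which the arm holds its last target. There are 200 camera calls.

## Task

The kidney dishes are to go into the steriliser as one nested stack: take the dish out of the slanting wash basket and the one lying on the bare bench, in either order, and nest both on the dish that stands on the teal mat. Turn each until its outline matches the one below and set it down without dropping it; once its rim is on the rim below, press it down firmly (about a kilogram's weight, without ramming it) so that it sits fully home and level before you bring the next. Leave the bottom dish where it stands and do not disturb the other things on the bench.

Things in the scene. Friction and masses are not known exactly. Their poses are not given: they have to be found in the camera images.
- dish_base_mid (a point): Bottom dish, loose on the teal mat. All 3 dishes are alike: blue, rigid, kidney-shaped, 166 (x) x 83 (y) x 34 mm, 0.11 kg. Point: middle of the waist, half-way up (17 mm over the underside). Axes: x along its length, z up, the hollow long side faces -y, the bulge +y. At the waist (x = 0) the rim's outer faces are at y = +-33 mm (66 mm across); the ends bend to y = -50 mm.
- dish_bench_mid (a point): Dish lying level on the bare bench, turned any way; point and axes as dish_base. The rim of a dish is a solid upright band, its top 12 mm, 4.5 mm thick; below it the 2 mm wall is set in 2.5 mm and slopes in to a base 41 mm wide. Inner floor 31.5 mm below the rim's top. Nested, the rim below starts right under this rim: fingers on its outside must reach under 12 mm below its top.
- dish_basket_mid (a point): Dish in the basket, point and axes as dish_base; flat on the slanting floor: tilted 0.42 rad about its y, +x end up, -x end against the low wall, its bulging side only 4 to 9 mm from the basket's +y side wall (no room for a finger) but free to slide away from it. Turned alike, dishes nest with 1.6 mm play all round and rest rim on rim, each 12 mm higher; a few degrees or mm off, or the other way round, one hangs up higher.
- basket: Fixed steel wash basket on a slant over a grey drip tray: 250 long, 196 wide, walls 48 mm high. Origin: middle of the drip tray's underside on the bench; x level, from the low end (robot side) to the raised end; z up. Its floor rises 0.42 rad along +x. Low end wall's top: x -133 mm, 50 mm over the bench; raised end's: x +95 mm, 155 mm over it.
- mat: Thin flat teal mat, 210 x 260 mm (x, y), lying on the bench; origin at its middle. The bottom dish stands on it.
- typodont: Bystander: jaw model: grey-beige block 72 x 66 x 22 mm with pink gums and ivory teeth to 42 mm high. Origin: centre of its underside.
- bur_block: Bystander: small blue block 30 x 46 x 22 mm with four metal burs standing in it. Origin: centre of its underside.
- cement_jar: Bystander: white jar with a blue cap, 42 mm across and 42 mm high. Origin: centre of its underside.
- mixing_bowl: Bystander: round green rubber mixing bowl, 100 mm across and 52 mm high (not one of the kidney dishes). Origin: centre of its underside.
- mouth_mirror: Bystander: dental mouth mirror, steel rod 175 mm long lying flat, 8 mm thick, round mirror at its +x end. Origin: centre of its underside.
- scaler: Bystander: double-ended steel scaler, 195 mm long, lying flat, 8 mm thick. Origin: centre of its underside.
- forceps: Bystander: steel extraction forceps lying flat, 155 x 56 mm, 13 mm high. Origin: centre of its underside.
- dappen: Bystander: small round amber glass dappen dish, 32 mm across and 26 mm high, standing on the basket's slanting floor in its low corner on the -y side. Origin: centre of its underside.
Not all that is in view belongs to the job. What is shaped like the part that bears dish_basket_mid but orange is not meant.

How it is judged:
By the outcome, as a careful person would: the job done as asked, in the order asked, and still so for the second after the job is handed in, with the robot touching nothing.
It also fails if it takes over 72 s, if anything falls off the work surface, if the arm or the gripper's body presses on something with over 40 N, if the wrist force passes 120 N, or if a joint passes its speed limit or range.

## Working session

There is one attempt and no reset: what is moved stays moved. The work goes in short steps, Python scripts to look and compute and a tool call to move; the robot and the scene stay as the last step left them, time stands still between calls to the robot, and variables do not carry over. Pictures are saved under pics/ and viewed, at most 10 in all, crops included, and the job is handed in when it is done.

Besides the shell and the picture viewer there is one more tool, called after "Call:" as a command line: name --argument value ..., lists and objects as JSON in quotes. jog_arm: Moves the arm, as the interface text tells. Its arguments: {"type":"object","properties":{"deltas":{"type":"array","items":{"type":"object","properties":{"gripper":{"type":"number"},"offset":{"type":"array","items":{"type":"number"}},"rotation":{"type":"array","items":{"type":"number"}}}}},"newtons":{"type":"number"}},"required":["deltas"]}

```bash
ls; mkdir -p pics; python3 - <<'E'
from workcell import manip, imaging, workorder
import cv2,numpy as np
print(manip.get_obs(), manip.finger_overhang)
for n in("scene","top","wrist"):
    im=imaging.camera(n); cv2.imwrite(f"pics/{n}0.png",im); print(n,imaging.camera_model(n))
E
```

```text
pics
{'clock': 0.0, 'joint_pos': array([-1.1845949 ,  0.33287835, -0.06469531,  1.46094513,  0.02159123,
        1.3499195 , -0.0884815 ]), 'joint_velocities': array([-2.17857009e-04, -2.07198085e-03,  7.76794309e-04,  5.65326136e-05,
       -6.47745844e-04, -7.47819601e-04, -1.35823642e-04]), 'tau': array([ 2.00885515e-04, -6.25461459e+01,  4.90930339e-02, -3.91592181e+01,
        1.63652853e-02,  1.02714688e-02, -5.71956195e-05]), 'position': array([0.24830202, 0.57315822, 0.24151005]), 'ee_rot': array([ 2.02964072e-01,  9.79185915e-01, -7.18065903e-04, -1.17460738e-04]), 'ft_force': array([-0.33445002,  0.10638735,  0.65647598]), 'torque': array([-0.03620772, -0.00710353,  0.03891157]), 'grasp_force': 0.0, 'grip_width': 1.0014153743170133} 0.011
scene {'camera_matrix': array([[607.59218457,   0.        , 323.7088824 ],
       [  0.        , 607.59218457, 237.1634364 ],
       [  0.        ,   0.        ,   1.        ]]), 'k1': 0.018261040907686595, 'world_to_cam': array([[ 0.51778991,  0.85543449,  0.01120033, -0.2845821 ],
       [-0.73581743,  0.4386313 ,  0.51592178,  0.3160393
[... 457 characters left out ...]
 -0.49630296],
       [-0.07343066,  0.01898569,  0.99711959, -1.19367634],
       [ 0.        ,  0.        ,  0.        ,  1.        ]])}
wrist {'camera_matrix': array([[332.53464812,   0.        , 318.02230171],
       [  0.        , 332.53464812, 239.19560683],
       [  0.        ,   0.        ,   1.        ]]), 'k1': -0.026258341879629322, 'hand_eye': array([[ 2.00970467e-04,  9.46128804e-01,  3.23790436e-01,
         8.37448678e-02],
       [ 9.99999943e-01, -2.77592551e-04,  1.90456066e-04,
        -1.48977613e-04],
       [ 2.70077783e-04,  3.23790380e-01, -9.46128806e-01,
        -1.31427215e-01],
       [ 0.00000000e+00,  0.00000000e+00,  0.00000000e+00,
         1.00000000e+00]])}
```

View pics/top0.png

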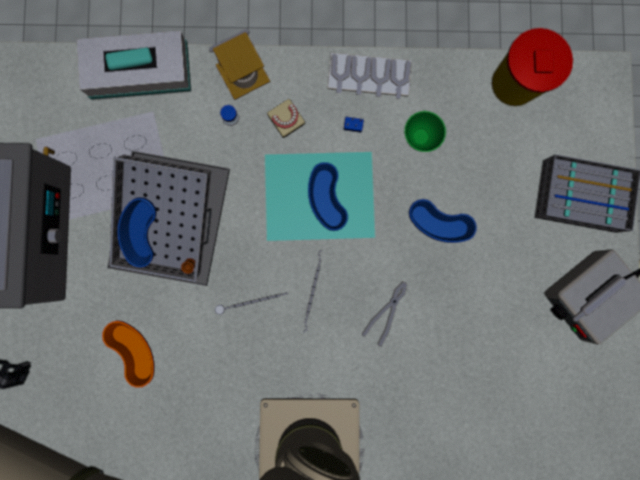

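View pics/scene0.png

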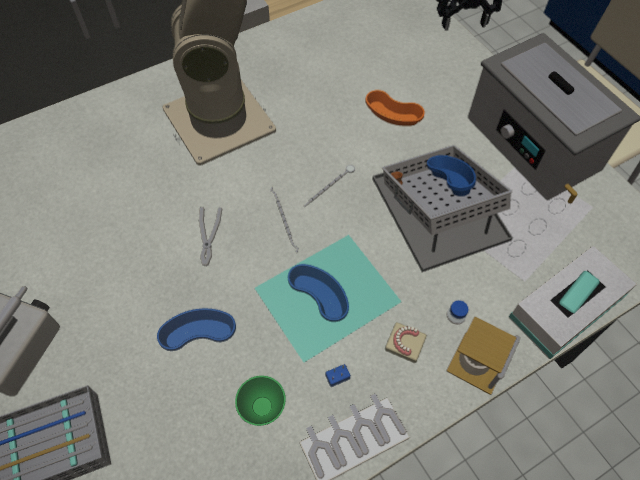

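The top view shows the base dish on the mat at (327,196), the bench dish at (442,221) and the blue basket dish at (137,232). The kidney at (130,352) is orange, so it is not meant, and the amber dappen stands at (188,267). In the scene view the same three blue dishes are at (318,292), (197,328) and (452,173). The blue one in the basket is the only one lying on the slant.

```bash
cat > h.py <<'E'
from workcell import manip, imaging, workorder
import cv2,numpy as np
from scipy.spatial.transform import Rotation as R
def snap(n,save=None):
    o=manip.get_obs(); m=imaging.camera_model(n); im=imaging.camera(n)
    if n=="wrist":
        T=np.eye(4);T[:3,:3]=R.from_quat(o["ee_rot"]).as_matrix();T[:3,3]=o["position"]; C=T@m["hand_eye"]
    else: C=np.linalg.inv(m["world_to_cam"])
    if save: cv2.imwrite(f"pics/{save}.png",im)
    return im,m,C,o
def rays(px,m,C):
    p=np.asarray(px,float).reshape(-1,1,2)
    u=cv2.undistortPoints(p,m["camera_matrix"],np.array([m["k1"],0,0,0,0.])).reshape(-1,2)
    d=np.c_[u[:,0],-u[:,1],-np.ones(len(u))]
    return C[:3,3],d@C[:3,:3].T
def onplane(px,m,C,P,n):
    c,d=rays(px,m,C); n=np.asarray(n,float)
    return c+d*(((np.asarray(P)-c)@n)/(d@n))[:,None]
def blobs(im,hue=(105,125),amin=400,smin=100):
    h=cv2.cvtColor(im,cv2.COLOR_BGR2HSV)
    k=cv2.inRange(h,(hue[0],smin,40),(hue[1],255,255)); k=cv2.morphologyEx(k,cv2.MORPH_CLOSE,np.ones((3,3)))
    c,_=cv2.findContours(k,cv2.RETR_EXTERNAL,cv2.CHAIN_APPROX_NONE)
    return sorted([x for x in c if cv2.contourArea(x)>amin],key=cv2.contourArea,reverse=True)
def kidney(c,m,C,P,Rp):
    """rim outline -> waist middle + yaw in the plane frame (origin P, axes = columns of Rp)"""
    q=(onplane(c.reshape(-1,2),m,C,P,Rp[:,2])-P)@Rp
    q=q[:,:2]; poly=(q*1e5).astype(np.float32).reshape(-1,1,2)
    M=cv2.moments(poly); cen=np.array([M["m10"],M["m01"]])/M["m00"]/1e5
    th=.5*np.arctan2(2*M["mu11"],M["mu20"]-M["mu02"])
    ax=np.array([np.cos(th),np.sin(th)]); ay=np.array([-ax[1],ax[0]])
    a=(q-cen)@ax; b=(q-cen)@ay
    # bulge side: near a=0 the outer faces
    am=(a.max()+a.min())/2
    w=b[np.abs(a-am)<.004]; mid=(w.max()+w.min())/2; size=(np.ptp(a),np.ptp(b),np.ptp(w))
    if mid<0: ax,ay,a,b,mid,am=-ax,-ay,-a,-b,-mid,-am
    # length middle and waist middle
    o=cen+am*ax+mid*ay
    return P+Rp[:,:2]@o, np.arctan2(ax[1],ax[0]), size
E
python3 - <<'E'
from h import *
im,m,C,o=snap("top")
I=np.eye(3)
for c in blobs(im,amin=150):
    x,y,w,h=cv2.boundingRect(c); print((x,y,w,h),cv2.contourArea(c))
    p,t,s=kidney(c,m,C,np.array([0,0,.034]),I); print(p.round(4),np.degrees(t).round(1),np.round(s,4))
# basket by rim corners (by eye): low-left, low-right, up-right, up-left
px=[[112,268],[200,284],[211,161],[116,155]]
print(onplane(px,m,C,[0,0,.05],[0,0,1]).round(3)); print(onplane(px,m,C,[0,0,.155],[0,0,1]).round(3))
v=cv2.resize(im[130:390,80:280],None,fx=3,fy=2.3*3/2.3)[:600] if 0 else cv2.resize(im[140:295,95:245],None,fx=3.8,fy=3.8,interpolation=cv2.INTER_CUBIC)
w=cv2.imread("pics/wrist0.png"); cv2.imwrite("pics/c1.png",v)
E
```

```text
(117, 197, 39, 71) 1975.0
[0.5006 0.4165 0.034 ] 0.1 [0.163  0.0876 0.0695]
(409, 199, 68, 44) 1766.5
[ 0.5198 -0.302   0.034 ] 70.4 [0.1629 0.0814 0.0653]
(309, 163, 38, 67) 1639.0
[ 0.5853 -0.0241  0.034 ] 12.8 [0.1606 0.0782 0.0612]
(344, 117, 20, 15) 208.5
[ 0.7617 -0.0974  0.034 ] 82.6 [0.0441 0.0312 0.0302]
(220, 105, 17, 16) 185.5
[0.7852 0.1997 0.034 ] 32.8 [0.0397 0.0362 0.0362]
(555, 194, 75, 17) 179.5
[ 0.5806 -0.666   0.034 ] -99.9 [0.1809 0.0105 0.0056]
[[0.416 0.454 0.05 ]
 [0.381 0.253 0.05 ]
 [0.665 0.234 0.05 ]
 [0.677 0.454 0.05 ]]
[[0.415 0.414 0.155]
 [0.384 0.232 0.155]
 [0.642 0.214 0.155]
 [0.653 0.414 0.155]]
```

View pics/c1.png

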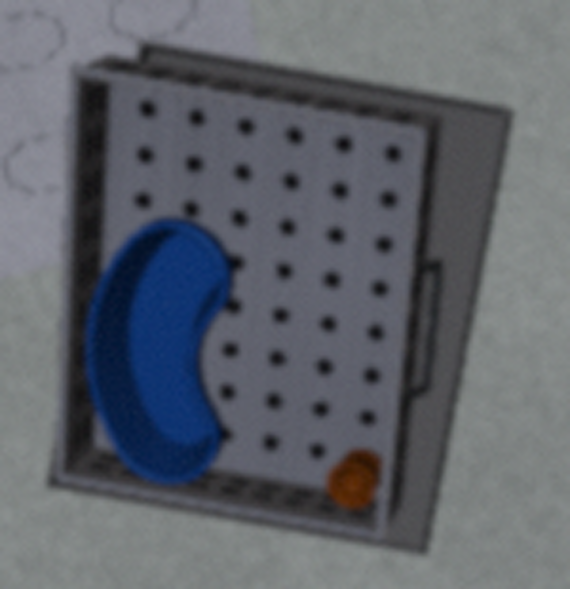

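View pics/wrist0.png

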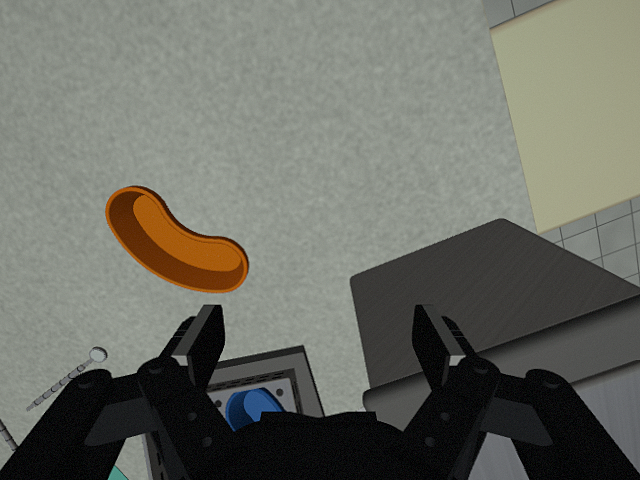

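The crop confirms the pick: a blue kidney dish, hollow side facing right, lying near the left side wall. The amber dappen is in the low right corner. The wrist view shows the orange decoy at (175,240) and the fingertips at about (222,307) and (415,307). The first move is to look at the base dish from close by.

```bash
cat >> h.py <<'E'
def down(yaw,tilt=0.):
    """tool x along yaw (deg), z down; tilt turns about tool y (deg)"""
    a=np.radians(yaw); x=np.array([np.cos(a),np.sin(a),0]); z=np.array([0,0,-1.])
    return R.from_matrix(np.c_[x,np.cross(z,x),z])*R.from_euler('y',tilt,degrees=True)
def plan(pos,Rt,n,start=None,v=None):
    o=manip.get_obs(); p,q=(o["position"],R.from_quat(o["ee_rot"])) if start is None else start
    dr=(q.inv()*Rt).as_rotvec(degrees=True)/n; dr=dr.round(2)
    step=(np.asarray(pos)-p)/n; out=[]; tgt=p+0; cur=p+0
    for i in range(n):
        tgt=tgt+step; d=q.inv().apply(tgt-cur).round(4); cur=cur+q.apply(d); q=q*R.from_rotvec(dr,degrees=True)
        out.append(f'{{"offset":{d.tolist()},"rotation":{dr.tolist()}}}')
    print(",\n".join(out)); print("end",cur.round(4),q.as_matrix()[:,0].round(3),q.as_matrix()[:,2].round(3)); return cur,q
E
python3 - <<'E'
from h import *
plan([.585,-.024,.15],down(12.8),18)
E
```

```text
{"offset":[-0.0304, -0.023, 0.0051],"rotation":[-0.0, 0.0, 7.99]},
{"offset":[-0.0332, -0.0186, 0.0051],"rotation":[-0.0, 0.0, 7.99]},
{"offset":[-0.0355, -0.0138, 0.0052],"rotation":[-0.0, 0.0, 7.99]},
{"offset":[-0.0371, -0.0086, 0.0051],"rotation":[-0.0, 0.0, 7.99]},
{"offset":[-0.0379, -0.0035, 0.0051],"rotation":[-0.0, 0.0, 7.99]},
{"offset":[-0.0381, 0.0018, 0.0051],"rotation":[-0.0, 0.0, 7.99]},
{"offset":[-0.0374, 0.0072, 0.0051],"rotation":[-0.0, 0.0, 7.99]},
{"offset":[-0.0361, 0.0122, 0.0052],"rotation":[-0.0, 0.0, 7.99]},
{"offset":[-0.034, 0.0172, 0.0051],"rotation":[-0.0, 0.0, 7.99]},
{"offset":[-0.0313, 0.0217, 0.0051],"rotation":[-0.0, 0.0, 7.99]},
{"offset":[-0.028, 0.0258, 0.0051],"rotation":[-0.0, 0.0, 7.99]},
{"offset":[-0.0241, 0.0295, 0.0052],"rotation":[-0.0, 0.0, 7.99]},
{"offset":[-0.0198, 0.0325, 0.0051],"rotation":[-0.0, 0.0, 7.99]},
{"offset":[-0.015, 0.035, 0.0051],"rotation":[-0.0, 0.0, 7.99]},
{"offset":[-0.0101, 0.0368, 0.0051],"rotation":[-0.0, 0.0, 7.99]},
{"offset":[-0.0048, 0.0377, 0.0051],"rotation":[-0.0, 0.0, 7.99]},
{"offset":[0.0004, 0.0381, 0.0052],"rotation":[-0.0, 0.0, 7.99]},
{"offset":[0.0057, 0.0377, 0.0051],"rotation":[-0.0, 0.0, 7.99]}
end [ 0.585 -0.024  0.15 ] [ 0.975  0.221 -0.   ] [-0.    -0.001 -1.   ]
```

Call:
jog_arm --deltas '[{"gripper": 1,"offset": [-0.03,-0.023,0],"rotation": [0,0,8]},{"gripper": 1,"offset": [-0.033,-0.019,0],"rotation": [0,0,8]},{"gripper": 1,"offset": [-0.036,-0.014,0],"rotation": [0,0,8]},{"gripper": 1,"offset": [-0.037,-0.009,0],"rotation": [0,0,8]},{"gripper": 1,"offset": [-0.038,-0.004,0],"rotation": [0,0,8]},{"gripper": 1,"offset": [-0.038,0.002,0],"rotation": [0,0,8]},{"gripper": 1,"offset": [-0.037,0.007,0],"rotation": [0,0,8]},{"gripper": 1,"offset": [-0.036,0.012,0],"rotation": [0,0,8]},{"gripper": 1,"offset": [-0.034,0.017,0],"rotation": [0,0,8]},{"gripper": 1,"offset": [-0.031,0.022,0],"rotation": [0,0,8]},{"gripper": 1,"offset": [-0.028,0.026,0.011],"rotation": [0,0,8]},{"gripper": 1,"offset": [-0.024,0.03,0.011],"rotation": [0,0,8]},{"gripper": 1,"offset": [-0.02,0.033,0.011],"rotation": [0,0,8]},{"gripper": 1,"offset": [-0.015,0.035,0.011],"rotation": [0,0,8]},{"gripper": 1,"offset": [-0.01,0.037,0.012],"rotation": [0,0,8]},{"gripper": 1,"offset": [-0.005,0.038,0.012],"rotation": [0,0,8]},{"gripper": 1,"offset": [0,0.038,0.012],"rotation": [0,0,8]},{"gripper": 1,"offset": [0.006,0.038,0.012],"rotation": [0,0,8]}]' --newtons 50

```text
clock: 2.0
position: [0.5845, -0.0271, 0.1498]
ee_rot: [0.994, 0.107, 0.0, -0.0]
ft_force: [0.3, 0.8, 0.2]
grip_width: 0.999
grasp_force: 0.0
```

Call:
jog_arm --deltas '[{"gripper": 1,"offset": [0,0,0],"rotation": [0,0,0]},{"gripper": 1,"offset": [0,0,0],"rotation": [0,0,0]}]'

```text
clock: 2.2
position: [0.5837, -0.0267, 0.1497]
ee_rot: [0.994, 0.109, -0.001, 0.0]
ft_force: [-0.7, 0.7, -0.1]
grip_width: 0.998
grasp_force: 0.0
```

```bash
cat >> h.py <<'E'
def look(z,save,P=None,Rp=np.eye(3)):
    im,m,C,o=snap("wrist",save)
    c=blobs(im,amin=4000)[0]; print("box",cv2.boundingRect(c))
    P=np.array([0,0,z]) if P is None else P
    p,t,s=kidney(c,m,C,P,Rp); Rt=R.from_quat(o["ee_rot"]); X=Rt.as_matrix()[:,0]
    print("tcp",o["position"].round(4),"toolyaw",np.degrees(np.arctan2(X[1],X[0])).round(2),"tz",Rt.as_matrix()[:,2].round(3))
    print("dish",p.round(4),np.degrees(t).round(2),"size",np.round(s,4),"in tool",Rt.inv().apply(p-o["position"]).round(4),"clock",o["clock"])
    return im,m,C,o,c
E
python3 - <<'E'
from h import *
im,m,C,o,c=look(.035,"w1"); cv2.drawContours(im,[c],-1,(0,0,255),1); cv2.imwrite("pics/w1c.png",im)
E
```

```text
box (276, 124, 107, 201)
tcp [ 0.5837 -0.0267  0.1497] toolyaw 12.52 tz [-0.001 -0.001 -1.   ]
dish [ 0.5863 -0.0257  0.035 ] 13.24 size [0.1626 0.0803 0.0645] in tool [ 0.0029 -0.0004  0.1147] clock 2.2
```

View pics/w1c.png

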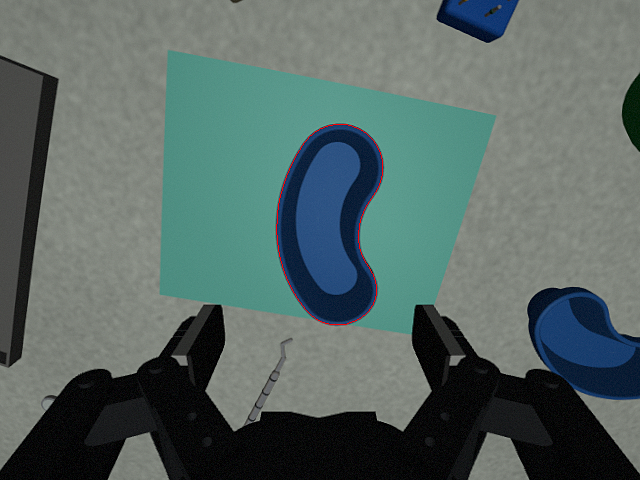

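The red outline follows the base dish's rim on the mat, box (276,124)–(383,325), and both fingertips are clear of it. The base dish is at (0.586,-0.026) with yaw 13.2°.

```bash
python3 - <<'E'
from h import *
m=imaging.camera_model("wrist")
for px in([222,306],[415,306]):
    c,d=rays([px],m,m["hand_eye"]); d=d[0]; s=(np.sign(px[0]-318)*.0425-c[1])/d[1]; print(c+s*d)
plan([.5198,-.302,.149],down(70.4),9)
E
```

```text
[ 0.00761455 -0.0425     -0.00222868]
[ 0.00828932  0.0425     -0.00339296]
{"offset":[-0.0137, 0.0284, 0.0001],"rotation":[-0.0, 0.0, -6.42]},
{"offset":[-0.0167, 0.0268, 0.0001],"rotation":[-0.0, 0.0, -6.42]},
{"offset":[-0.0197, 0.0247, 0.0001],"rotation":[-0.0, 0.0, -6.42]},
{"offset":[-0.0223, 0.0223, 0.0002],"rotation":[-0.0, 0.0, -6.42]},
{"offset":[-0.0246, 0.0197, 0.0001],"rotation":[-0.0, 0.0, -6.42]},
{"offset":[-0.0267, 0.0168, 0.0001],"rotation":[-0.0, 0.0, -6.42]},
{"offset":[-0.0284, 0.0138, 0.0001],"rotation":[-0.0, 0.0, -6.42]},
{"offset":[-0.0298, 0.0105, 0.0001],"rotation":[-0.0, 0.0, -6.42]},
{"offset":[-0.0307, 0.0071, 0.0001],"rotation":[-0.0, 0.0, -6.42]}
end [ 0.5198 -0.302   0.149 ] [0.335 0.942 0.   ] [-0.001  0.    -1.   ]
```

Call:
jog_arm --deltas '[{"gripper": 0.78,"offset": [-0.014,0.028,0],"rotation": [0,0,-6.4]},{"gripper": 0.78,"offset": [-0.017,0.027,0],"rotation": [0,0,-6.4]},{"gripper": 0.78,"offset": [-0.02,0.025,0],"rotation": [0,0,-6.4]},{"gripper": 0.78,"offset": [-0.022,0.022,0],"rotation": [0,0,-6.4]},{"gripper": 0.78,"offset": [-0.025,0.02,0],"rotation": [0,0,-6.4]},{"gripper": 0.78,"offset": [-0.027,0.017,0],"rotation": [0,0,-6.4]},{"gripper": 0.78,"offset": [-0.028,0.014,0],"rotation": [0,0,-6.4]},{"gripper": 0.78,"offset": [-0.03,0.01,0],"rotation": [0,0,-6.4]},{"gripper": 0.78,"offset": [-0.031,0.007,0],"rotation": [0,0,-6.4]},{"gripper": 0.78,"offset": [0,0,0],"rotation": [0,0,0]},{"gripper": 0.78,"offset": [0,0,0],"rotation": [0,0,0]}]'

```text
clock: 3.35
position: [0.5184, -0.3023, 0.1507]
ee_rot: [0.818, 0.575, 0.001, -0.0]
ft_force: [0.2, 0.6, -0.1]
grip_width: 0.782
grasp_force: 0.0
```

```bash
python3 - <<'E'
from h import *
im,m,C,o,c=look(.034,"w2"); print(o["grip_width"])
cv2.drawContours(im,[c],-1,(0,0,255),1); cv2.imwrite("pics/w2c.png",im)
E
```

```text
box (280, 129, 107, 199)
tcp [ 0.5184 -0.3023  0.1507] toolyaw 70.17 tz [ 0.001  0.001 -1.   ]
dish [ 0.5203 -0.3036  0.034 ] 70.38 size [0.1634 0.0811 0.0649] in tool [-0.0007  0.0021  0.1167] clock 3.35
0.7820743626341794
```

View pics/w2c.png

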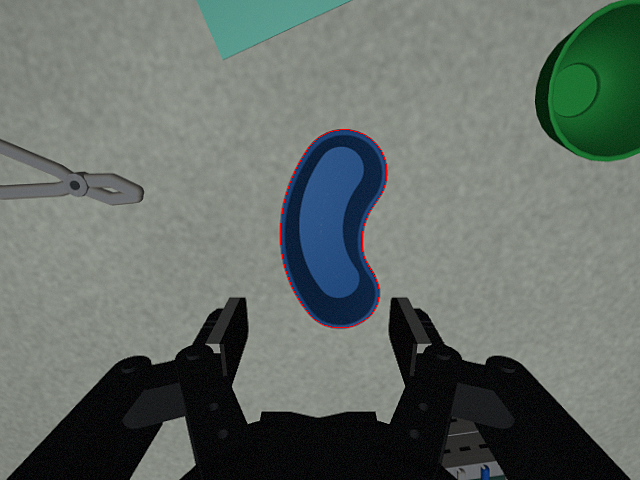

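The red outline follows the bench dish's rim, box (280,129)–(387,328). The fingertip inner corners are at (247,298) and (390,298) at opening 0.78, which puts the tips about 4–5 mm ahead of the TCP there.

Call:
jog_arm --deltas '[{"gripper": 0.92,"offset": [-0.001,0.002,0.02],"rotation": [0,0,-0.2]},{"gripper": 0.92,"offset": [0,0,0.03],"rotation": [0,0,0]},{"gripper": 0.92,"offset": [0,0,0.03],"rotation": [0,0,0]},{"gripper": 0.92,"offset": [0,0,0.02],"rotation": [0,0,0]},{"gripper": 0.92,"offset": [0,0,0.015],"rotation": [0,0,0]},{"gripper": 0.92,"offset": [0,0,0.005],"rotation": [0,0,0]},{"gripper": 0.92,"offset": [0,0,0],"rotation": [0,0,0]}]'

```text
clock: 4.1
position: [0.52, -0.3039, 0.0302]
ee_rot: [0.817, 0.577, 0.0, -0.0]
ft_force: [-0.3, -0.1, 0.0]
grip_width: 0.917
grasp_force: 0.0
```

Call:
jog_arm --deltas '[{"gripper": 0.6,"offset": [0,0,0],"rotation": [0,0,0]},{"gripper": 0.6,"offset": [0,0,0],"rotation": [0,0,0]},{"gripper": 0.6,"offset": [0,0,0],"rotation": [0,0,0]},{"gripper": 0.6,"offset": [0,0,0],"rotation": [0,0,0]},{"gripper": 0.6,"offset": [0,0,0],"rotation": [0,0,0]}]' --newtons 60

```text
clock: 4.6
position: [0.5209, -0.305, 0.0322]
ee_rot: [0.817, 0.576, 0.001, 0.001]
ft_force: [0.8, 1.3, 4.0]
grip_width: 0.754
grasp_force: 65.8
```

Call:
jog_arm --deltas '[{"gripper": 0.6,"offset": [0,0,-0.01],"rotation": [0,0,0]},{"gripper": 0.6,"offset": [0,0,-0.03],"rotation": [0,0,0]},{"gripper": 0.6,"offset": [0,0,-0.04],"rotation": [0,0,0]},{"gripper": 0.6,"offset": [0,0,-0.03],"rotation": [0,0,0]},{"gripper": 0.6,"offset": [0,0,-0.01],"rotation": [0,0,0]},{"gripper": 0.6,"offset": [0,0,0],"rotation": [0,0,0]}]'

```text
clock: 5.2
position: [0.5204, -0.3051, 0.1523]
ee_rot: [0.817, 0.576, 0.001, 0.001]
ft_force: [0.9, -0.2, -1.2]
grip_width: 0.749
grasp_force: 66.9
```

```bash
python3 - <<'E'
from h import *
im,m,C,o=snap("wrist","w3"); print(o["position"],o["grip_width"],o["ft_force"])
s=snap("scene")[0]; cv2.imwrite("pics/s3.png",np.hstack([cv2.resize(im,(440,330)),cv2.resize(s[200:400,100:300],(330,330),interpolation=cv2.INTER_CUBIC)]))
E
```

```text
[ 0.52040586 -0.30514105  0.15230126] 0.7486741563449087 [ 0.88167521 -0.20950097 -1.22924211]
```

View pics/s3.png

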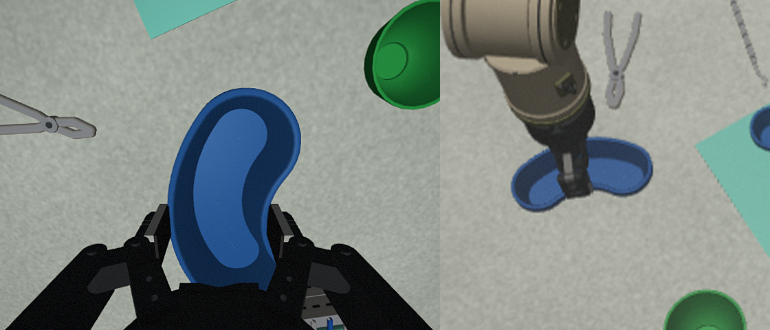

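The wrist view (left) shows the dish held across its waist with the +x end up the picture. The scene crop (right) shows it hanging level. I'll measure how it sits in the hand against its own outline from w2.

```bash
cat >> h.py <<'E'
from scipy.optimize import least_squares
from scipy.spatial import cKDTree
def toolpts(c,zt,m):   # contour -> tool xy on the tool plane z=zt
    return onplane(c.reshape(-1,2),m,m["hand_eye"],[0,0,zt],[0,0,1])[:,:2]
def dishframe(c,zt,m):
    P=np.array([0,0,zt]); Rp=np.diag([1.,-1,-1])
    p,t,s=kidney(c,m,m["hand_eye"],P,Rp); q=toolpts(c,zt,m)*[1,-1]; o=(p[:2]*[1,-1])
    co,si=np.cos(t),np.sin(t); return (q-o)@np.array([[co,-si],[si,co]])
def inhand(im,m,zt,ref,xmin=.03,flip=1):
    """registers the seen far end of a held dish to its measured outline: dx,dy (tool frame), turn (tool z, deg)"""
    q=toolpts(blobs(im,amin=4000)[0],zt,m); q=q[q[:,0]>xmin]
    kt=cKDTree(ref*[1,-1]*flip)
    def f(v):
        c,s=np.cos(v[2]),np.sin(v[2]); return kt.query((q-v[:2])@np.array([[c,-s],[s,c]]))[0]
    r=least_squares(f,[0,0,0],x_scale=[.001,.001,.02]); return r.x*[1,1,57.3],np.sqrt((r.fun**2).mean())
E
python3 - <<'E'
from h import *
m=imaging.camera_model("wrist")
ref=dishframe(blobs(cv2.imread("pics/w2.png"),amin=4000)[0],.1167,m); print(ref.min(0),ref.max(0)); ref*=1.008; np.save("ref.npy",ref)
im=cv2.imread("pics/w3.png")
for z in(0,-.002,-.004,-.006): print(z,inhand(im,m,z,ref))
E
```

```text
[-0.08170276 -0.04863667] [0.08170276 0.03250967]
0 (array([ 6.31262535e-04, -1.73088915e-03,  8.62133518e-01]), np.float64(0.0003439593713888237))
-0.002 (array([ 0.00035978, -0.00151082,  0.1419862 ]), np.float64(0.00033725094073014004))
-0.004 (array([-2.30288833e-04, -5.54011621e-04, -1.61282830e+00]), np.float64(0.00044111014042993513))
-0.006 (array([-4.26284200e-04, -4.61856992e-04, -2.13332284e+00]), np.float64(0.0006505310234813313))
```

```bash
python3 - <<'E'
from h import *
ps=[]
for i in range(6): ps.append(manip.get_obs()["position"]); imaging.camera("wrist")
ps=np.array(ps); print(ps.round(4)); p=ps.mean(0)
plan([.5858,-.027,.10],down(13.3),10,start=(p,R.from_quat(manip.get_obs()["ee_rot"])))
E
```

```text
[[ 0.5192 -0.3043  0.1494]
 [ 0.519  -0.3042  0.1488]
 [ 0.5189 -0.3042  0.1487]
 [ 0.5189 -0.3042  0.1487]
 [ 0.519  -0.3044  0.1489]
 [ 0.5192 -0.3045  0.1492]]
{"offset":[0.0284, -0.003, 0.0049],"rotation":[-0.01, 0.0, 5.71]},
{"offset":[0.0279, -0.0058, 0.0049],"rotation":[-0.01, 0.0, 5.71]},
{"offset":[0.0272, -0.0086, 0.0049],"rotation":[-0.01, 0.0, 5.71]},
{"offset":[0.0262, -0.0112, 0.0049],"rotation":[-0.01, 0.0, 5.71]},
{"offset":[0.025, -0.0138, 0.0049],"rotation":[-0.01, 0.0, 5.71]},
{"offset":[0.0234, -0.0162, 0.0049],"rotation":[-0.01, 0.0, 5.71]},
{"offset":[0.0218, -0.0185, 0.0049],"rotation":[-0.01, 0.0, 5.71]},
{"offset":[0.0198, -0.0205, 0.0048],"rotation":[-0.01, 0.0, 5.71]},
{"offset":[0.0176, -0.0224, 0.0049],"rotation":[-0.01, 0.0, 5.71]},
{"offset":[0.0153, -0.0241, 0.0049],"rotation":[-0.01, 0.0, 5.71]}
end [ 0.5858 -0.027   0.1   ] [ 0.973  0.23  -0.   ] [-0.    -0.001 -1.   ]
```

Call:
jog_arm --deltas '[{"gripper": 0.6,"offset": [0.028,-0.003,0],"rotation": [0,0,5.7]},{"gripper": 0.6,"offset": [0.028,-0.006,0],"rotation": [0,0,5.7]},{"gripper": 0.6,"offset": [0.027,-0.009,0],"rotation": [0,0,5.7]},{"gripper": 0.6,"offset": [0.026,-0.011,0],"rotation": [0,0,5.7]},{"gripper": 0.6,"offset": [0.025,-0.014,0],"rotation": [0,0,5.7]},{"gripper": 0.6,"offset": [0.023,-0.016,0.01],"rotation": [0,0,5.7]},{"gripper": 0.6,"offset": [0.022,-0.018,0.01],"rotation": [0,0,5.7]},{"gripper": 0.6,"offset": [0.02,-0.02,0.01],"rotation": [0,0,5.7]},{"gripper": 0.6,"offset": [0.018,-0.022,0.01],"rotation": [0,0,5.7]},{"gripper": 0.6,"offset": [0.015,-0.024,0.01],"rotation": [0,0,5.7]},{"gripper": 0.6,"offset": [0,0,0],"rotation": [0,0,0]},{"gripper": 0.6,"offset": [0,0,0],"rotation": [0,0,0]},{"gripper": 0.6,"offset": [0,0,0],"rotation": [0,0,0]},{"gripper": 0.6,"offset": [0,0,0],"rotation": [0,0,0]}]'

```text
clock: 7.0
position: [0.5863, -0.0304, 0.1006]
ee_rot: [0.993, 0.116, 0.0, 0.0]
ft_force: [0.3, -0.2, -1.0]
grip_width: 0.75
grasp_force: 66.9
```

```bash
python3 - <<'E'
from h import *
ref=np.load("ref.npy")
ps=[];hs=[]
for i in range(3):
    im,m,C,o=snap("wrist","w4"); ps.append(o["position"])
for z in(-.001,-.002,-.003,-.004): print(z,inhand(im,m,z,ref))
print(np.round(ps,4)); Rt=R.from_quat(o["ee_rot"]); X=Rt.as_matrix(); print("yaw",np.degrees(np.arctan2(X[1,0],X[0,0])),X[:,2].round(4),o["ft_force"],o["clock"])
p=np.mean(ps,0)
print("to go, tool:",Rt.inv().apply(np.array([.5858,-.027,.045])-p).round(4))
E
```

```text
-0.001 (array([ 3.89995583e-04, -4.04180976e-04, -1.09707422e+00]), np.float64(0.0006669601762180268))
-0.002 (array([ 6.12489949e-05,  4.85496269e-04, -2.44959464e+00]), np.float64(0.0006066681455250224))
-0.003 (array([-1.14155621e-04,  6.99965286e-04, -2.93972525e+00]), np.float64(0.0005728577057255322))
-0.004 (array([-3.92889984e-04,  1.29192638e-03, -3.93360299e+00]), np.float64(0.0005490116635480763))
[[ 0.5863 -0.0304  0.1006]
 [ 0.5864 -0.0302  0.1006]
 [ 0.5864 -0.03    0.1006]]
yaw 13.314126108768473 [ 5.e-04  1.e-04 -1.e+00] [ 0.84899205  0.36338818 -1.50418377] 7.1
to go, tool: [ 0.0002 -0.0033  0.0556]
```

Call:
jog_arm --deltas '[{"gripper": 0.6,"offset": [0,-0.003,0.01],"rotation": [0,0,0]},{"gripper": 0.6,"offset": [0,0,0.012],"rotation": [0,0,0]},{"gripper": 0.6,"offset": [0,0,0.01],"rotation": [0,0,0]},{"gripper": 0.6,"offset": [0,0,0.005],"rotation": [0,0,0]},{"gripper": 0.6,"offset": [0,0,0],"rotation": [0,0,0]},{"gripper": 0.6,"offset": [0,0,0],"rotation": [0,0,0]},{"gripper": 0.6,"offset": [0,0,0],"rotation": [0,0,0]}]'

```text
clock: 7.85
position: [0.586, -0.0262, 0.0637]
ee_rot: [0.993, 0.116, 0.0, 0.0]
ft_force: [1.3, 0.5, -0.2]
grip_width: 0.753
grasp_force: 66.9
```

```bash
python3 - <<'E'
from h import *
im,m,C,o=snap("wrist","w5"); Rt=R.from_quat(o["ee_rot"])
print(o["position"].round(4),"to go, tool:",Rt.inv().apply(np.array([.5858,-.027,.045])-o["position"]).round(4))
s=snap("scene")[0]
cv2.imwrite("pics/s5.png",np.hstack([im[60:320,200:460],cv2.resize(s[220:350,250:380],(260,260),interpolation=cv2.INTER_CUBIC)]).repeat(1,0))
E
```

```text
[ 0.586  -0.0262  0.0637] to go, tool: [-0.0004  0.0007  0.0187]
```

View pics/s5.png

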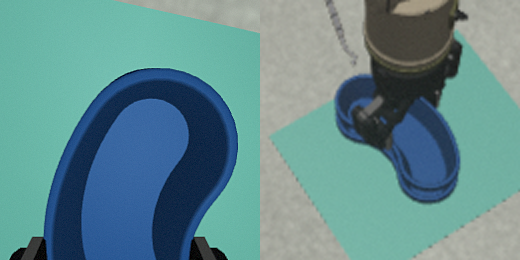

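The two outlines match, with the held rim lying over the rim below at both ends. Next is a gentle descent.

Call:
jog_arm --deltas '[{"gripper": 0.6,"offset": [0,0.0005,0.003],"rotation": [0,0,0]},{"gripper": 0.6,"offset": [0,0,0.003],"rotation": [0,0,0]},{"gripper": 0.6,"offset": [0,0,0.003],"rotation": [0,0,0]},{"gripper": 0.6,"offset": [0,0,0.003],"rotation": [0,0,0]},{"gripper": 0.6,"offset": [0,0,0.002],"rotation": [0,0,0]},{"gripper": 0.6,"offset": [0,0,0],"rotation": [0,0,0]}]'

```text
clock: 8.55
position: [0.5856, -0.0266, 0.0489]
ee_rot: [0.993, 0.117, -0.0, -0.0]
ft_force: [-0.0, -0.2, -2.2]
grip_width: 0.754
grasp_force: 66.9
```

Call:
jog_arm --deltas '[{"gripper": 0.6,"offset": [0,0,0.001],"rotation": [0,0,0]},{"gripper": 0.6,"offset": [0,0,0.001],"rotation": [0,0,0]},{"gripper": 0.6,"offset": [0,0,0.001],"rotation": [0,0,0]}]'

```text
clock: 8.85
position: [0.5858, -0.0266, 0.0463]
ee_rot: [0.993, 0.116, 0.0, -0.0]
ft_force: [-0.4, 0.2, -1.6]
grip_width: 0.753
grasp_force: 66.9
```

Call:
jog_arm --deltas '[{"gripper": 0.6,"offset": [0,0,0.001],"rotation": [0,0,0]},{"gripper": 0.6,"offset": [0,0,0.001],"rotation": [0,0,0]}]'

```text
clock: 9.05
position: [0.5858, -0.0266, 0.0443]
ee_rot: [0.993, 0.116, 0.0, -0.0]
ft_force: [-1.0, 0.2, -0.2]
grip_width: 0.753
grasp_force: 67.0
```

Call:
jog_arm --deltas '[{"gripper": 0.6,"offset": [0,0,0.001],"rotation": [0,0,0]},{"gripper": 0.6,"offset": [0,0,0.001],"rotation": [0,0,0]}]'

```text
clock: 9.25
position: [0.5859, -0.0267, 0.044]
ee_rot: [0.993, 0.116, -0.0, -0.001]
ft_force: [-13.6, 1.3, 30.9]
grip_width: 0.746
grasp_force: 70.2
```

Call:
jog_arm --deltas '[{"gripper": 0.6,"offset": [0,0,0.001],"rotation": [0,0,0]},{"gripper": 0.6,"offset": [0,0,0.0],"rotation": [0,0,0]}]'

```text
clock: 9.45
position: [0.5859, -0.0267, 0.044]
ee_rot: [0.993, 0.116, 0.0, -0.001]
ft_force: [-16.3, 1.5, 32.3]
grip_width: 0.756
grasp_force: 70.4
```

Call:
jog_arm --deltas '[{"gripper": 0.6,"offset": [0,0,-0.001],"rotation": [0,0,0]},{"gripper": 0.6,"offset": [0,0,-0.0005],"rotation": [0,0,0]},{"gripper": 0.6,"offset": [0,0,0],"rotation": [0,0,0]}]'

```text
clock: 9.75
position: [0.5859, -0.0266, 0.0441]
ee_rot: [0.993, 0.116, 0.0, -0.0]
ft_force: [-8.0, 0.6, 15.7]
grip_width: 0.754
grasp_force: 68.6
```

Call:
jog_arm --deltas '[{"gripper": 0.6,"offset": [-0.0005,0,0],"rotation": [0,0,0]},{"gripper": 0.6,"offset": [0,0,0],"rotation": [0,0,0]},{"gripper": 0.6,"offset": [0,0,0],"rotation": [0,0,0]}]'

```text
clock: 10.05
position: [0.5858, -0.0266, 0.0441]
ee_rot: [0.993, 0.116, 0.001, -0.0]
ft_force: [-4.6, 1.3, 12.8]
grip_width: 0.754
grasp_force: 68.4
```

Call:
jog_arm --deltas '[{"gripper": 0.9,"offset": [0,0,-0.001],"rotation": [0,0,0]},{"gripper": 0.92,"offset": [0,0,0],"rotation": [0,0,0]},{"gripper": 0.92,"offset": [0,0,0],"rotation": [0,0,0]},{"gripper": 0.92,"offset": [0,0,-0.01],"rotation": [0,0,0]},{"gripper": 0.92,"offset": [0,0,-0.03],"rotation": [0,0,0]},{"gripper": 0.92,"offset": [0,0,-0.04],"rotation": [0,0,0]},{"gripper": 0.92,"offset": [0,0,-0.04],"rotation": [0,0,0]},{"gripper": 0.92,"offset": [0,0,0],"rotation": [0,0,0]},{"gripper": 0.92,"offset": [0,0,0],"rotation": [0,0,0]},{"gripper": 0.92,"offset": [0,0,0],"rotation": [0,0,0]}]'

```text
clock: 11.05
position: [0.5848, -0.0267, 0.1632]
ee_rot: [0.993, 0.117, -0.001, -0.0]
ft_force: [-0.3, 0.0, -1.0]
grip_width: 0.919
grasp_force: 0.0
```

```bash
python3 - <<'E'
from h import *
im,m,C,o,c=look(.047,"w6")
s=snap("scene","s6")[0]
cv2.imwrite("pics/s6c.png",np.hstack([im[100:350,230:430].repeat(2,0).repeat(2,1),cv2.resize(s[250:350,270:370],(500,500),interpolation=cv2.INTER_CUBIC)])[:500,:800])
E
```

```text
box (277, 126, 107, 200)
tcp [ 0.5848 -0.0267  0.1632] toolyaw 13.38 tz [-0.001  0.    -1.   ]
dish [ 0.586  -0.0259  0.047 ] 13.36 size [0.163  0.0803 0.0638] in tool [ 0.0014 -0.0004  0.1162] clock 11.05
```

View pics/s6c.png

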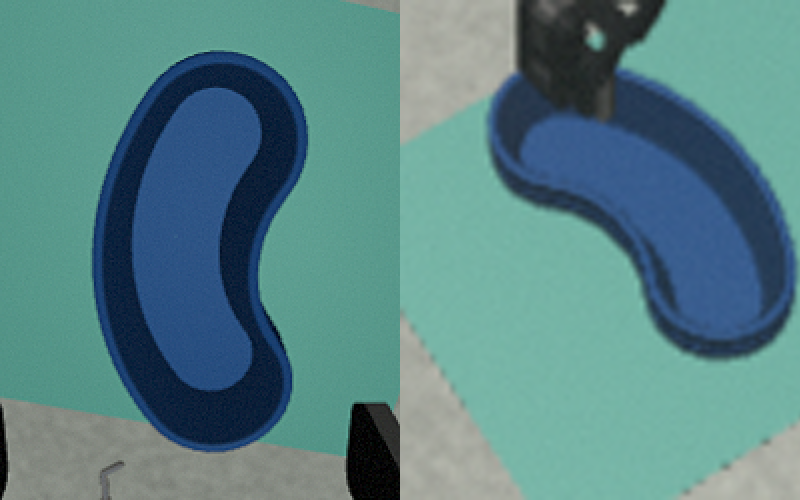

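The upper dish lies evenly rim on rim, and its measured pose (0.5860,-0.0259, 13.4°) matches the base to under 1 mm, so it is seated. Next is the basket: its pose from the drip-tray corners in the top view, then the dish on the slanted rim plane.

```bash
cat >> h.py <<'E'
def bframe(yaw): 
    a=np.radians(yaw); return (R.from_euler('z',a)*R.from_euler('y',-.42)).as_matrix()
E
python3 - <<'E'
from h import *
im,m,C,o=snap("top")
px=np.array([[145,45],[512,108],[428,552]])/3.8+[95,140]
t=onplane(px,m,C,[0,0,.004],[0,0,1])[:,:2]; a,b,c=t
print("tray",t.round(4),"sides",np.linalg.norm(a-b),np.linalg.norm(b-c),"yaw side",np.degrees(np.arctan2(*(b-c)[::-1])),"yaw top",np.degrees(np.arctan2(*(a-b)[::-1]))-90)
# rim corners of the basket (low-left, low-right) at z .05
print(onplane([[108.2,267.6],[197.1,281.3]],m,C,[0,0,.05],[0,0,1]).round(4))
print(onplane([[114.7,157.9],[211,171]],m,C,[0,0,.155],[0,0,1]).round(4))
cs=[c for c in blobs(im,amin=1000) if cv2.boundingRect(c)[0]<200]
for yaw in(-7,-9,-11):
    Rp=bframe(yaw); P=np.array([.4686,.331,.076])  # rough rim centre, refined by eye below
    p,t,s=kidney(cs[0],m,C,P,Rp); print(yaw,p.round(4),np.degrees(t),np.round(s,4))
E
```

```text
tray [[0.6959 0.4303]
 [0.6579 0.1976]
 [0.3774 0.2444]] sides 0.23578925558767566 0.2843597500563092 yaw side -9.47537204728884 yaw top -9.28120821045016
[[0.4171 0.4623 0.05  ]
 [0.3874 0.2598 0.05  ]]
[[0.647  0.4169 0.155 ]
 [0.6211 0.2139 0.155 ]]
-7 [0.4968 0.3991 0.0848] -3.0516453430711667 [0.1672 0.0848 0.0676]
-9 [0.497  0.3995 0.0837] -1.3338963793955465 [0.1673 0.0854 0.068 ]
-11 [0.4972 0.3999 0.0826] 0.39170842072884504 [0.1674 0.0861 0.0686]
```

```bash
python3 - <<'E'
from h import *
B=bframe(-9.4); P=np.array([.4945,.3995,.0755]); Rt=R.from_matrix(np.c_[-B[:,0],B[:,1],-B[:,2]])
T=P+.115*B[:,2]; print(T)
s=plan(T+[0,0,.03],down(170.6),19); print(); plan(T,Rt,4,start=s)
E
```

```text
[0.44823721 0.40715875 0.18050523]
{"offset":[-0.0017, -0.0239, -0.0025],"rotation":[-0.01, 0.0, -8.27]},
{"offset":[0.0017, -0.0239, -0.0025],"rotation":[-0.01, 0.0, -8.27]},
{"offset":[0.0052, -0.0233, -0.0025],"rotation":[-0.01, 0.0, -8.27]},
{"offset":[0.0085, -0.0224, -0.0025],"rotation":[-0.01, 0.0, -8.27]},
{"offset":[0.0116, -0.021, -0.0026],"rotation":[-0.01, 0.0, -8.27]},
{"offset":[0.0145, -0.019, -0.0025],"rotation":[-0.01, 0.0, -8.27]},
{"offset":[0.017, -0.0168, -0.0025],"rotation":[-0.01, 0.0, -8.27]},
{"offset":[0.0194, -0.0141, -0.0025],"rotation":[-0.01, 0.0, -8.27]},
{"offset":[0.0211, -0.0113, -0.0026],"rotation":[-0.01, 0.0, -8.27]},
{"offset":[0.0226, -0.008, -0.0025],"rotation":[-0.01, 0.0, -8.27]},
{"offset":[0.0234, -0.0048, -0.0026],"rotation":[-0.01, 0.0, -8.27]},
{"offset":[0.0239, -0.0013, -0.0025],"rotation":[-0.01, 0.0, -8.27]},
{"offset":[0.0239, 0.0022, -0.0025],"rotation":[-0.01, 0.0, -8.27]},
{"offset":[0.0232, 0.0056, -0.0026],"rotation":[-0.01, 0.0, -8.27]},
{"offset":[0.0223, 0.0088, -0.0025],"rotation":[-0.01, 0.0, -8.27]},
{"offset":[0.0207, 0.012, -0.0025],"rotation":[-0.01, 0.0, -8.27]},
{"offset":[0.0188, 0.0148, -0.0026],"rotation":[-0.01, 0.0, -8.27]},
{"offset":[0.0165, 0.0174, -0.0025],"rotation":[-0.01, 0.0, -8.27]},
{"offset":[0.0138, 0.0195, -0.0025],"rotation":[-0.01, 0.0, -8.27]}
end [0.4483 0.4071 0.2105] [-0.986  0.165 -0.001] [ 0.001 -0.    -1.   ]

{"offset":[0.0, 0.0, 0.0075],"rotation":[-0.01, -6.01, -0.02]},
{"offset":[0.0008, 0.0, 0.0075],"rotation":[-0.01, -6.01, -0.02]},
{"offset":[0.0016, 0.0, 0.0073],"rotation":[-0.01, -6.01, -0.02]},
{"offset":[0.0023, 0.0, 0.0071],"rotation":[-0.01, -6.01, -0.02]}
end [0.4482 0.4071 0.1805] [-0.901  0.149 -0.408] [ 0.402 -0.066 -0.913]
```

Call:
jog_arm --deltas '[{"gripper": 1,"offset": [-0.002,-0.024,-0.01],"rotation": [0,0,-8.27]},{"gripper": 1,"offset": [0.002,-0.024,-0.01],"rotation": [0,0,-8.27]},{"gripper": 1,"offset": [0.005,-0.023,-0.01],"rotation": [0,0,-8.27]},{"gripper": 1,"offset": [0.0085,-0.022,-0.01],"rotation": [0,0,-8.27]},{"gripper": 1,"offset": [0.0115,-0.021,-0.008],"rotation": [0,0,-8.27]},{"gripper": 1,"offset": [0.0145,-0.019,0],"rotation": [0,0,-8.27]},{"gripper": 1,"offset": [0.017,-0.017,0],"rotation": [0,0,-8.27]},{"gripper": 1,"offset": [0.0195,-0.014,0],"rotation": [0,0,-8.27]},{"gripper": 1,"offset": [0.021,-0.011,0],"rotation": [0,0,-8.27]},{"gripper": 1,"offset": [0.0225,-0.008,0],"rotation": [0,0,-8.27]},{"gripper": 1,"offset": [0.0235,-0.005,0],"rotation": [0,0,-8.27]},{"gripper": 1,"offset": [0.024,-0.001,0],"rotation": [0,0,-8.27]},{"gripper": 1,"offset": [0.024,0.002,0],"rotation": [0,0,-8.27]},{"gripper": 1,"offset": [0.023,0.0055,0],"rotation": [0,0,-8.27]},{"gripper": 1,"offset": [0.022,0.009,0],"rotation": [0,0,-8.27]},{"gripper": 1,"offset": [0.021,0.012,0],"rotation": [0,0,-8.27]},{"gripper": 1,"offset": [0.019,0.015,0],"rotation": [0,0,-8.27]},{"gripper": 1,"offset": [0.0165,0.0175,0],"rotation": [0,0,-8.27]},{"gripper": 1,"offset": [0.014,0.0195,0],"rotation": [0,0,-8.27]}]'

```text
clock: 13.1
position: [0.4483, 0.4077, 0.2109]
ee_rot: [0.08, 0.997, -0.001, -0.0]
ft_force: [-0.1, -0.1, -0.1]
grip_width: 0.999
grasp_force: 0.0
```

Call:
jog_arm --deltas '[{"gripper": 1,"offset": [0,0,0.0075],"rotation": [0,-6,0]},{"gripper": 1,"offset": [0.001,0,0.0075],"rotation": [0,-6,0]},{"gripper": 1,"offset": [0.0015,0,0.007],"rotation": [0,-6,0]},{"gripper": 1,"offset": [0.002,0,0.007],"rotation": [0,-6,0]},{"gripper": 1,"offset": [0,0,0],"rotation": [0,0,0]},{"gripper": 1,"offset": [0,0,0],"rotation": [0,0,0]},{"gripper": 1,"offset": [0,0,0],"rotation": [0,0,0]}]'

```text
clock: 13.8
position: [0.4501, 0.4065, 0.1829]
ee_rot: [0.082, 0.975, -0.017, 0.206]
ft_force: [-0.4, -0.3, 0.2]
grip_width: 0.999
grasp_force: 0.0
```

```bash
python3 - <<'E'
from h import *
B=bframe(-9.4); P=np.array([.4945,.3995,.0755])
im,m,C,o,c=look(0,"w7",P,B)
print(B.T@(o["position"]-P))
E
```

```text
box (257, 126, 108, 201)
tcp [0.4501 0.4065 0.1829] toolyaw 170.37 tz [ 0.4   -0.067 -0.914]
dish [0.4958 0.4024 0.0759] -0.34 size [0.1642 0.0815 0.0652] in tool [0.0015 0.0035 0.1164] clock 13.8
[ 0.00276584 -0.00029999  0.1164227 ]
```

View pics/w7.png

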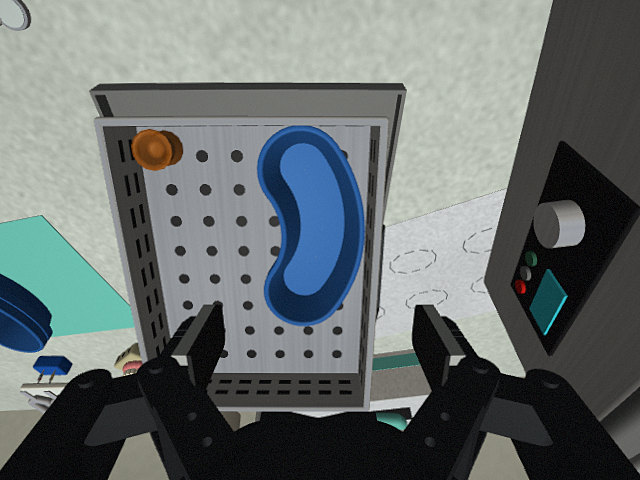

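The last picture shows the basket dish at box (257,126)–(365,327), its bulge close to the right side wall, and the dappen at (155,150). I'll shut the gripper, reach inside the dish and slide it off the wall.

Call:
jog_arm --deltas '[{"gripper": 0,"offset": [0.0015,0.0035,0],"rotation": [0,0,0]},{"gripper": 0,"offset": [0,0,0.02],"rotation": [0,0,0]},{"gripper": 0,"offset": [0,0,0.02],"rotation": [0,0,0]},{"gripper": 0,"offset": [0,0,0.02],"rotation": [0,0,0]},{"gripper": 0,"offset": [0,0,0.02],"rotation": [0,0,0]},{"gripper": 0,"offset": [0,0,0],"rotation": [0,0,0]},{"gripper": 0,"offset": [0,0,0],"rotation": [0,0,0]}]'

```text
clock: 14.55
position: [0.4805, 0.4053, 0.109]
ee_rot: [0.081, 0.975, -0.017, 0.207]
ft_force: [-0.0, 0.3, 0.8]
grip_width: -0.001
grasp_force: 0.0
```

Call:
jog_arm --deltas '[{"gripper": 0,"offset": [0,0,0.02],"rotation": [0,0,0]},{"gripper": 0,"offset": [0,0,0.015],"rotation": [0,0,0]},{"gripper": 0,"offset": [0,0,0.006],"rotation": [0,0,0]},{"gripper": 0,"offset": [0,0,0],"rotation": [0,0,0]}]'

```text
clock: 14.95
position: [0.4967, 0.4021, 0.0707]
ee_rot: [0.081, 0.975, -0.018, 0.207]
ft_force: [-0.3, -0.9, -0.2]
grip_width: -0.0
grasp_force: 0.0
```

Call:
jog_arm --deltas '[{"gripper": 0,"offset": [0,-0.004,0],"rotation": [0,0,0]},{"gripper": 0,"offset": [0,-0.004,0],"rotation": [0,0,0]},{"gripper": 0,"offset": [0,-0.004,0],"rotation": [0,0,0]},{"gripper": 0,"offset": [0,-0.004,0],"rotation": [0,0,0]},{"gripper": 0,"offset": [0,-0.004,0],"rotation": [0,0,0]}]'

```text
clock: 15.45
position: [0.4933, 0.3829, 0.0716]
ee_rot: [0.081, 0.975, -0.017, 0.207]
ft_force: [-1.5, 1.5, 1.0]
grip_width: 0.003
grasp_force: 0.7
```

Call:
jog_arm --deltas '[{"gripper": 0,"offset": [0,-0.004,0],"rotation": [0,0,0]},{"gripper": 0,"offset": [0,-0.004,0],"rotation": [0,0,0]},{"gripper": 0,"offset": [0,-0.004,0],"rotation": [0,0,0]},{"gripper": 0,"offset": [0,-0.004,0],"rotation": [0,0,0]},{"gripper": 0,"offset": [0,-0.003,0],"rotation": [0,0,0]},{"gripper": 0,"offset": [0,0,0],"rotation": [0,0,0]},{"gripper": 0,"offset": [0,0.005,0],"rotation": [0,0,0]},{"gripper": 0,"offset": [0,0.001,-0.02],"rotation": [0,0,0]},{"gripper": 0,"offset": [0,0,-0.03],"rotation": [0,0,0]},{"gripper": 0.8,"offset": [0,0,-0.04],"rotation": [0,0,0]},{"gripper": 0.9,"offset": [0,0,-0.03],"rotation": [0,0,0]},{"gripper": 0.9,"offset": [0,0,0],"rotation": [0,0,0]},{"gripper": 0.9,"offset": [0,0,0],"rotation": [0,0,0]},{"gripper": 0.9,"offset": [0,0,0],"rotation": [0,0,0]}]'

```text
clock: 16.85
position: [0.4432, 0.377, 0.1793]
ee_rot: [0.081, 0.975, -0.018, 0.207]
ft_force: [1.0, 0.5, 0.2]
grip_width: 0.846
grasp_force: 0.0
```

```bash
cat > b.py <<'E'
from h import *
import sys
B=bframe(-9.4); P=np.array([.4945,.3995,.0755])+B[:,2]*.0005
im,m,C,o,c=look(0,sys.argv[1],P,B); print("basket axes", np.round(B.T@(o["position"]-P),4), o["grip_width"])
q=kidney(c,m,C,P,B)[0]; print("dish moved (x,y,n)",np.round(B.T@(q-np.array([.4958,.4024,.0759])),4))
M=R.from_quat(o["ee_rot"]).as_matrix(); ang=(R.from_matrix(M).inv()*R.from_matrix(np.c_[-B[:,0],B[:,1],-B[:,2]])).as_rotvec(degrees=True); print("turn to basket axes",ang.round(2))
E
python3 b.py w8
```

```text
box (274, 130, 111, 200)
tcp [0.4432 0.377  0.1793] toolyaw 170.5 tz [ 0.4   -0.07  -0.914]
dish [0.4909 0.3879 0.0753] 3.63 size [0.1634 0.0809 0.0645] in tool [0.0009 0.0189 0.1134] clock 16.85
basket axes [-0.0005 -0.0306  0.1134] 0.846162360726866
dish moved (x,y,n) [-0.0025 -0.0151  0.0005]
turn to basket axes [-0.19 -0.11 -0.09]
```

Call:
jog_arm --deltas '[{"gripper": 0,"offset": [-0.012,0.013,0],"rotation": [0,0,0]},{"gripper": 0,"offset": [0,0,0.02],"rotation": [0,0,0]},{"gripper": 0,"offset": [0,0,0.02],"rotation": [0,0,0]},{"gripper": 0,"offset": [0,0,0.02],"rotation": [0,0,0]},{"gripper": 0,"offset": [0,0,0.01],"rotation": [0,0,0]},{"gripper": 0,"offset": [0,0,0.0],"rotation": [0,0,0]},{"gripper": 0,"offset": [0,0,0.02],"rotation": [0,0,0]},{"gripper": 0,"offset": [0,0,0.02],"rotation": [0,0,0]},{"gripper": 0,"offset": [0,0,0.01],"rotation": [0,0,0]},{"gripper": 0,"offset": [0,0,0],"rotation": [0,0,0]}]'

```text
clock: 17.9
position: [0.5041, 0.3805, 0.0753]
ee_rot: [0.081, 0.975, -0.018, 0.207]
ft_force: [-0.6, -0.0, 0.7]
grip_width: 0.003
grasp_force: 0.0
```

Call:
jog_arm --deltas '[{"gripper": 0,"offset": [0,-0.004,0],"rotation": [0,0,0]},{"gripper": 0,"offset": [0,-0.004,0],"rotation": [0,0,0]},{"gripper": 0,"offset": [0,-0.004,0],"rotation": [0,0,0]},{"gripper": 0,"offset": [0,-0.004,0],"rotation": [0,0,0]},{"gripper": 0,"offset": [0,-0.004,0],"rotation": [0,0,0]},{"gripper": 0,"offset": [0,-0.004,0],"rotation": [0,0,0]},{"gripper": 0,"offset": [0,-0.004,0],"rotation": [0,0,0]},{"gripper": 0,"offset": [0,-0.004,0],"rotation": [0,0,0]},{"gripper": 0,"offset": [0,0,0],"rotation": [0,0,0]}]'

```text
clock: 18.8
position: [0.4988, 0.3495, 0.0763]
ee_rot: [0.081, 0.975, -0.017, 0.207]
ft_force: [-2.4, 1.8, 5.0]
grip_width: -0.001
grasp_force: 2.4
```

Call:
jog_arm --deltas '[{"gripper": 0,"offset": [0,0.006,0],"rotation": [0,0,0]},{"gripper": 0,"offset": [0,0,-0.02],"rotation": [0,0,0]},{"gripper": 0,"offset": [0,0,-0.03],"rotation": [0,0,0]},{"gripper": 0.9,"offset": [0.006,0.005,-0.04],"rotation": [0,0,0]},{"gripper": 0.9,"offset": [0.006,0.006,-0.03],"rotation": [0,0,0]},{"gripper": 0.9,"offset": [0,0,0],"rotation": [0,0,0]},{"gripper": 0.9,"offset": [0,0,0],"rotation": [0,0,0]},{"gripper": 0.9,"offset": [0,0,0],"rotation": [0,0,0]}]'

```text
clock: 19.6
position: [0.443, 0.3749, 0.1793]
ee_rot: [0.081, 0.975, -0.018, 0.207]
ft_force: [-0.3, 0.3, -1.0]
grip_width: 0.848
grasp_force: 0.0
```

```bash
python3 b.py w9
```

```text
box (257, 130, 113, 201)
tcp [0.443  0.3749 0.1793] toolyaw 170.5 tz [ 0.4   -0.07  -0.914]
dish [0.4889 0.3743 0.0754] 4.23 size [0.1642 0.0814 0.0647] in tool [0.0008 0.0073 0.1133] clock 19.6
basket axes [-0.0004 -0.0327  0.1134] 0.8483971409116915
dish moved (x,y,n) [-0.0023 -0.0288  0.0005]
turn to basket axes [-0.2  -0.11 -0.09]
```

Call:
jog_arm --deltas '[{"gripper": 0.92,"offset": [0.001,0.008,0.02],"rotation": [0,0,-4.3]},{"gripper": 0.92,"offset": [0,0,0.03],"rotation": [0,0,0]},{"gripper": 0.92,"offset": [0,0,0.03],"rotation": [0,0,0]},{"gripper": 0.92,"offset": [0,0,0.015],"rotation": [0,0,0]},{"gripper": 0.92,"offset": [0,0,0],"rotation": [0,0,0]},{"gripper": 0.92,"offset": [0,0,0],"rotation": [0,0,0]},{"gripper": 0.92,"offset": [0,0,0],"rotation": [0,0,0]}]'

```text
clock: 20.35
position: [0.4813, 0.3787, 0.0949]
ee_rot: [0.044, 0.977, -0.024, 0.207]
ft_force: [-0.6, -0.0, 0.8]
grip_width: 0.92
grasp_force: 0.0
```

```bash
python3 - <<'E'
from h import *
B=bframe(-9.4); o=manip.get_obs(); d=np.array([.4889,.3743,.0754]); Rt=R.from_quat(o["ee_rot"])
print("dish in tool",Rt.inv().apply(d-o["position"]).round(4),o["ft_force"]); X=B.T@Rt.as_matrix()[:,0]; print(np.degrees(np.arctan2(-X[1],-X[0])))
E
```

```text
dish in tool [ 0.0007 -0.003   0.0212] [-0.56900023 -0.03979808  0.7947444 ]
4.1997983987726135
```

Call:
jog_arm --deltas '[{"gripper": 0.92,"offset": [0.0005,-0.0015,0.01],"rotation": [0,0,0]},{"gripper": 0.92,"offset": [0,0,0.009],"rotation": [0,0,0]},{"gripper": 0.92,"offset": [0,0,0.0045],"rotation": [0,0,0]},{"gripper": 0.92,"offset": [0,0,0],"rotation": [0,0,0]},{"gripper": 0.92,"offset": [0,0,0],"rotation": [0,0,0]}]'

```text
clock: 20.85
position: [0.4901, 0.3747, 0.0718]
ee_rot: [0.044, 0.977, -0.025, 0.206]
ft_force: [0.0, 0.4, 0.4]
grip_width: 0.919
grasp_force: 0.0
```

Call:
jog_arm --deltas '[{"gripper": 0.6,"offset": [0,0,0],"rotation": [0,0,0]},{"gripper": 0.6,"offset": [0,0,0],"rotation": [0,0,0]},{"gripper": 0.6,"offset": [0,0,0],"rotation": [0,0,0]},{"gripper": 0.6,"offset": [0,0,0],"rotation": [0,0,0]},{"gripper": 0.6,"offset": [0,0,0],"rotation": [0,0,0]}]' --newtons 60

```text
clock: 21.35
position: [0.4898, 0.3748, 0.0728]
ee_rot: [0.044, 0.977, -0.025, 0.206]
ft_force: [-7.4, -3.5, 9.3]
grip_width: 0.753
grasp_force: 62.8
```

```bash
python3 - <<'E'
from h import *
im,m,C,o=snap("wrist","w10"); d=np.array([.4889,.3743,.0754]); Rt=R.from_quat(o["ee_rot"]); ref=np.load("ref.npy")
print("dish in tool",Rt.inv().apply(d-o["position"]).round(4),o["position"],o["grip_width"])
for z in(0,-.001,-.002,-.003,-.004,-.006): print(z,inhand(im,m,z,ref,flip=-1))
E
```

```text
dish in tool [-0.0002 -0.0006 -0.0027] [0.48981131 0.37477615 0.07284166] 0.7528948948982983
0 (array([-2.42996720e-04,  1.52304257e-03, -1.16260053e+00]), np.float64(0.0005047349995596034))
-0.001 (array([-4.53513478e-04,  1.18345576e-03, -4.59944088e-01]), np.float64(0.000464574451182198))
-0.002 (array([-0.00060165,  0.00117255, -0.21143089]), np.float64(0.0004424498612276003))
-0.003 (array([-9.02343745e-04,  5.70885537e-04,  7.95220030e-01]), np.float64(0.00043569406777114767))
-0.004 (array([-1.06869906e-03,  2.70597718e-04,  1.39379186e+00]), np.float64(0.00047356139047590877))
-0.006 (array([-1.44297628e-03, -3.56858154e-04,  2.65364477e+00]), np.float64(0.000614438240260019))
```

Call:
jog_arm --deltas '[{"gripper": 0.6,"offset": [0,0,-0.004],"rotation": [0,0,0]},{"gripper": 0.6,"offset": [-0.003,0,-0.006],"rotation": [0,0,0]},{"gripper": 0.6,"offset": [0,0,-0.02],"rotation": [0,0,0]},{"gripper": 0.6,"offset": [0,0,-0.03],"rotation": [0,0,0]},{"gripper": 0.6,"offset": [0,0,-0.03],"rotation": [0,0,0]},{"gripper": 0.6,"offset": [0,0,-0.03],"rotation": [0,0,0]},{"gripper": 0.6,"offset": [0,0,-0.03],"rotation": [0,0,0]},{"gripper": 0.6,"offset": [0,0,-0.01],"rotation": [0,0,0]},{"gripper": 0.6,"offset": [0,0,0],"rotation": [0,0,0]},{"gripper": 0.6,"offset": [0,0,0],"rotation": [0,0,0]}]'

```text
clock: 22.4
position: [0.4289, 0.3846, 0.2182]
ee_rot: [0.044, 0.977, -0.026, 0.206]
ft_force: [-0.5, -0.2, -1.9]
grip_width: 0.749
grasp_force: 66.2
```

```bash
python3 - <<'E'
from h import *
im,m,C,o=snap("wrist","w11"); ref=np.load("ref.npy"); print(o["position"],o["grip_width"])
for z in(-.001,-.002,-.003,-.004): print(z,inhand(im,m,z,ref,flip=-1))
s=plan(o["position"]+[0,-.02,.02],down(175.1),3); print(); plan([.5858,-.0266,.14],down(193.36),12,start=s)
E
```

```text
[0.42885063 0.3846207  0.21823451] 0.7494440291630419
-0.001 (array([-1.42649546e-04,  1.34959964e-03, -6.68616344e-01]), np.float64(0.0004418687186672228))
-0.002 (array([-2.37085660e-04,  1.29294363e-03, -3.74597842e-01]), np.float64(0.0004277947329910662))
-0.003 (array([-5.51908939e-04,  6.75608800e-04,  6.60521444e-01]), np.float64(0.00042657726618050774))
-0.004 (array([-7.14850310e-04,  3.95150655e-04,  1.24114005e+00]), np.float64(0.0004687413581849956))
{"offset":[-0.0033, -0.0068, -0.0058],"rotation":[-0.66, 7.96, -0.1]},
{"offset":[-0.0024, -0.0067, -0.0062],"rotation":[-0.66, 7.96, -0.1]},
{"offset":[-0.0015, -0.0066, -0.0066],"rotation":[-0.66, 7.96, -0.1]}
end [0.4289 0.3646 0.2382] [-0.996  0.086  0.   ] [-0.  0. -1.]

{"offset":[-0.0158, -0.0314, 0.0082],"rotation":[0.0, -0.0, -1.52]},
{"offset":[-0.015, -0.0317, 0.0082],"rotation":[0.0, -0.0, -1.52]},
{"offset":[-0.0141, -0.0322, 0.0081],"rotation":[0.0, -0.0, -1.52]},
{"offset":[-0.0133, -0.0325, 0.0082],"rotation":[0.0, -0.0, -1.52]},
{"offset":[-0.0124, -0.0329, 0.0082],"rotation":[0.0, -0.0, -1.52]},
{"offset":[-0.0116, -0.0332, 0.0082],"rotation":[0.0, -0.0, -1.52]},
{"offset":[-0.0106, -0.0334, 0.0082],"rotation":[0.0, -0.0, -1.52]},
{"offset":[-0.0098, -0.0338, 0.0082],"rotation":[0.0, -0.0, -1.52]},
{"offset":[-0.0088, -0.034, 0.0081],"rotation":[0.0, -0.0, -1.52]},
{"offset":[-0.008, -0.0342, 0.0082],"rotation":[0.0, -0.0, -1.52]},
{"offset":[-0.007, -0.0344, 0.0082],"rotation":[0.0, -0.0, -1.52]},
{"offset":[-0.0062, -0.0346, 0.0082],"rotation":[0.0, -0.0, -1.52]}
end [ 0.5858 -0.0266  0.14  ] [-0.973 -0.231  0.   ] [-0.  0. -1.]
```

Call:
jog_arm --deltas '[{"gripper": 0.6,"offset": [-0.003,-0.007,-0.006],"rotation": [-0.66,7.96,-0.1]},{"gripper": 0.6,"offset": [-0.0025,-0.0065,-0.006],"rotation": [-0.66,7.96,-0.1]},{"gripper": 0.6,"offset": [-0.0015,-0.0065,-0.0065],"rotation": [-0.66,7.96,-0.1]},{"gripper": 0.6,"offset": [-0.016,-0.0315,0],"rotation": [0,0,-1.5]},{"gripper": 0.6,"offset": [-0.015,-0.0315,0],"rotation": [0,0,-1.5]},{"gripper": 0.6,"offset": [-0.014,-0.032,0],"rotation": [0,0,-1.5]},{"gripper": 0.6,"offset": [-0.0135,-0.0325,0],"rotation": [0,0,-1.5]},{"gripper": 0.6,"offset": [-0.0125,-0.033,0],"rotation": [0,0,-1.5]},{"gripper": 0.6,"offset": [-0.0115,-0.033,0],"rotation": [0,0,-1.5]},{"gripper": 0.6,"offset": [-0.0105,-0.0335,0],"rotation": [0,0,-1.5]},{"gripper": 0.6,"offset": [-0.01,-0.034,0],"rotation": [0,0,-1.5]},{"gripper": 0.6,"offset": [-0.009,-0.034,0.025],"rotation": [0,0,-1.5]},{"gripper": 0.6,"offset": [-0.008,-0.034,0.025],"rotation": [0,0,-1.5]},{"gripper": 0.6,"offset": [-0.007,-0.0345,0.025],"rotation": [0,0,-1.6]},{"gripper": 0.6,"offset": [-0.006,-0.0345,0.025],"rotation": [0,0,-1.6]},{"gripper": 0.6,"offset": [0,0,0],"rotation": [0,0,0]},{"gripper": 0.6,"offset": [0,0,0],"rotation": [0,0,0]},{"gripper": 0.6,"offset": [0,0,0],"rotation": [0,0,0]},{"gripper": 0.6,"offset": [0,0,0],"rotation": [0,0,0]}]'

```text
clock: 24.35
position: [0.5858, -0.0242, 0.1393]
ee_rot: [-0.117, 0.993, 0.001, 0.001]
ft_force: [0.5, -0.5, -0.7]
grip_width: 0.752
grasp_force: 66.5
```

```bash
cat > g.py <<'E'
from h import *
o=manip.get_obs(); Rt=R.from_quat(o["ee_rot"])
print("to go",Rt.inv().apply(np.array([.5858,-.0266,.056])-o["position"]).round(4),"turn",(Rt.inv()*down(193.36)).as_rotvec(degrees=True).round(2),"F tool",Rt.inv().apply(o["ft_force"]).round(1),"T",o["torque"].round(2),o["position"].round(4))
E
python3 g.py
```

```text
to go [ 0.0007 -0.0025  0.0833] turn [0.11 0.13 0.06] F tool [-0.4 -0.6  0.7] T [-0.05  0.02 -0.03] [ 0.5858 -0.0242  0.1393]
```

Call:
jog_arm --deltas '[{"gripper": 0.6,"offset": [0.0005,-0.002,0.015],"rotation": [0.1,0.1,0]},{"gripper": 0.6,"offset": [0,0,0.02],"rotation": [0,0,0]},{"gripper": 0.6,"offset": [0,0,0.02],"rotation": [0,0,0]},{"gripper": 0.6,"offset": [0,0,0.01],"rotation": [0,0,0]},{"gripper": 0.6,"offset": [0,0,0],"rotation": [0,0,0]},{"gripper": 0.6,"offset": [0,0,0],"rotation": [0,0,0]},{"gripper": 0.6,"offset": [0,0,0],"rotation": [0,0,0]},{"gripper": 0.6,"offset": [0,0,0],"rotation": [0,0,0]},{"gripper": 0.6,"offset": [0,0,0],"rotation": [0,0,0]}]'

```text
clock: 25.25
position: [0.5859, -0.0273, 0.0746]
ee_rot: [-0.116, 0.993, -0.0, 0.0]
ft_force: [-1.0, 0.1, -1.2]
grip_width: 0.754
grasp_force: 66.5
```

```bash
python3 g.py
```

```text
to go [-0.      0.0007  0.0186] turn [-0.01  0.04 -0.02] F tool [1.  0.3 1.2] T [-0.   -0.    0.01] [ 0.5859 -0.0273  0.0746]
```

Call:
jog_arm --deltas '[{"gripper": 0.6,"offset": [0,0.0005,0.004],"rotation": [0,0,0]},{"gripper": 0.6,"offset": [0,0,0.004],"rotation": [0,0,0]},{"gripper": 0.6,"offset": [0,0,0.003],"rotation": [0,0,0]},{"gripper": 0.6,"offset": [0,0,0.002],"rotation": [0,0,0]},{"gripper": 0.6,"offset": [0,0,0.001],"rotation": [0,0,0]},{"gripper": 0.6,"offset": [0,0,0],"rotation": [0,0,0]},{"gripper": 0.6,"offset": [0,0,0],"rotation": [0,0,0]}]'

```text
clock: 25.95
position: [0.5855, -0.0269, 0.06]
ee_rot: [-0.116, 0.993, -0.0, -0.0]
ft_force: [-0.4, 0.5, -1.2]
grip_width: 0.756
grasp_force: 66.5
```

```bash
python3 g.py
```

```text
to go [-0.0003  0.0002  0.004 ] turn [-0.   -0.01 -0.02] F tool [0.3 0.5 1.2] T [-0.02 -0.02  0.01] [ 0.5855 -0.0269  0.06  ]
```

Call:
jog_arm --deltas '[{"gripper": 0.6,"offset": [0,0,0.001],"rotation": [0,0,0]},{"gripper": 0.6,"offset": [0,0,0.001],"rotation": [0,0,0]},{"gripper": 0.6,"offset": [0,0,0.001],"rotation": [0,0,0]}]'

```text
clock: 26.25
position: [0.5854, -0.0268, 0.0569]
ee_rot: [-0.116, 0.993, -0.0, -0.0]
ft_force: [-1.0, 0.4, -1.0]
grip_width: 0.75
grasp_force: 66.5
```

Call:
jog_arm --deltas '[{"gripper": 0.6,"offset": [0,0,0.0005],"rotation": [0,0,0]},{"gripper": 0.6,"offset": [0,0,0.0005],"rotation": [0,0,0]}]'

```text
clock: 26.45
position: [0.5854, -0.0267, 0.0562]
ee_rot: [-0.116, 0.993, 0.0, -0.0]
ft_force: [-3.4, 1.2, 7.3]
grip_width: 0.753
grasp_force: 67.3
```

Call:
jog_arm --deltas '[{"gripper": 0.6,"offset": [0,0,0.0005],"rotation": [0,0,0]},{"gripper": 0.6,"offset": [0,0,0],"rotation": [0,0,0]}]'

```text
clock: 26.65
position: [0.5854, -0.0266, 0.0562]
ee_rot: [-0.116, 0.993, 0.0, -0.0]
ft_force: [-3.1, 0.5, 9.1]
grip_width: 0.752
grasp_force: 67.5
```

Call:
jog_arm --deltas '[{"gripper": 0.6,"offset": [0,0,0.0004],"rotation": [0,0,0]},{"gripper": 0.6,"offset": [0,0,0],"rotation": [0,0,0]},{"gripper": 0.6,"offset": [0,0,0],"rotation": [0,0,0]}]'

```text
clock: 26.95
position: [0.5855, -0.0266, 0.0561]
ee_rot: [-0.116, 0.993, 0.0, -0.0]
ft_force: [-6.3, 1.0, 12.2]
grip_width: 0.75
grasp_force: 67.9
```

Call:
jog_arm --deltas '[{"gripper": 0.9,"offset": [0,0,-0.001],"rotation": [0,0,0]},{"gripper": 0.92,"offset": [0,0,0],"rotation": [0,0,0]},{"gripper": 0.92,"offset": [0,0,0],"rotation": [0,0,0]},{"gripper": 0.92,"offset": [0,0,-0.01],"rotation": [0,0,0]},{"gripper": 0.92,"offset": [0,0,-0.03],"rotation": [0,0,0]},{"gripper": 0.92,"offset": [0,0,-0.04],"rotation": [0,0,0]},{"gripper": 0.92,"offset": [0,0,-0.04],"rotation": [0,0,0]},{"gripper": 0.92,"offset": [0,0,0],"rotation": [0,0,0]},{"gripper": 0.92,"offset": [0,0,0],"rotation": [0,0,0]},{"gripper": 0.92,"offset": [0,0,0],"rotation": [0,0,0]}]'

```text
clock: 27.95
position: [0.585, -0.0268, 0.1754]
ee_rot: [-0.116, 0.993, 0.0, -0.001]
ft_force: [-1.3, 1.2, -0.6]
grip_width: 0.921
grasp_force: 0.0
```

```bash
python3 - <<'E'
from h import *
im,m,C,o,c=look(.059,"w12")
# outline of all blue in the top view: stack must look like one dish
t,mt,Ct,_=snap("top")
for c in blobs(t,amin=1000): p,a,s=kidney(c,mt,Ct,np.array([0,0,.059]),np.eye(3)); print(cv2.boundingRect(c),p.round(4),np.degrees(a).round(2),np.round(s,4))
E
```

```text
box (254, 129, 106, 199)
tcp [ 0.585  -0.0268  0.1754] toolyaw -166.66 tz [-0.001 -0.    -1.   ]
dish [ 0.5847 -0.0264  0.059 ] 13.06 size [0.1631 0.0804 0.064 ] in tool [0.     0.0004 0.1164] clock 27.95
```

```bash
python3 -c "
from workcell import workorder; print(workorder.hand_in())"
```

```text
the job is handed in; nothing more can be done
None
```

Both dishes are nested on the bottom dish on the teal mat and the job is handed in at 28 s; the top dish seated 12.0 mm above the middle one, and each had a final press of 12–13 N, though the first press briefly peaked at about 32 N, above the kilogram's weight you asked for.

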